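# Turn the model house to the index post and lock the turntable

## Robot

A 6-joint arm with a two-finger parallel gripper is mounted at the origin on the work surface. World frame = base frame: x ahead of the robot, y to its left, z up, the work surface at z = 0. Lengths are in m, angles in rad, forces in N, time in s.
With the tool pointing down it reaches from about 0.3 to 0.875 m from the base axis. Payload 6.4 kg.
Tool frame: the origin (TCP) lies between the finger pads; the fingertips stand 8 mm ahead of it and the grasp point (between the pads) lies 11 mm behind it (bot.finger_overhang is the distance from the TCP to the fingertips, in m); z points along the fingers, y is the line along which they close (so a half turn about z gives the same grasp; the last joint's range is limited). The gripper opens to 88 mm and grips with 3 to 60 N. Pads are 18 mm wide; open, the fingers measure 123 mm over their backs; the gripper's body (75 mm by 187 mm) begins 45 mm behind the grasp point.
Start: joints at [1.04, 0.181, 1.607, -0, 1.354, -0.206], TCP at [0.183, 0.545, 0.247] pointing down, gripper open.
Joint ranges: [-2.99, 2.99], [-0.89, 2.07], [0.3, 2.58], [-1.14, 4.28], [0, 2.63], [-3.12, 3.12]. Speed limits (rad/s): [2.57, 2.57, 3.01, 3.14, 3.14, 3.14].

## Interface

Orientations are given as a unit quaternion [x, y, z, w].
In Python, from plant import monitor, get_image, camera_model, order, bot gives the robot as it stands.
- The arm moves only by the tool jog_arm, never from a script. Its argument "deltas" is a list of rows, each an object of numbers: "tx", "ty", "tz": the shift along the world's x, y, z each as a share of 0.3 m, from -1 to 1; "ax", "ay", "az": the turn, a rotation vector about the world's x, y, z each as a share of 90 degrees, from -1 to 1. A call has 1 to 5 rows; each row is the pose to reach, as a shift and turn from the pose commanded when the call began; what a row does not reach only later rows make up. A row lasts 1/10 s, in which the tool goes at most 50 mm and 8.59 degrees, less where a joint would pass 70% of its speed; a pose out of reach is approached as far as the arm can. A call with a number of a shift or a turn outside -1 to 1 is refused whole. A call with a gripper value outside its range is refused whole. "gripper" is the closure, from -1 (fully open) to 1 (shut), set as the call begins (left out, the last holds). The fingers move at their own pace and stop on an object; "force" is the grip in N (left out, the last holds). Time passes only in rows, so rows that repeat a pose let the fingers close. It gives the time, the measured TCP pose, the force, the opening and the grip force at its end, in the units of the state.
- monitor.get_state(): the state, without advancing time (a new reading comes with each control period).
- get_image(name): name is "side" or "top" or "wrist"; returns the picture (420x560x3 uint8, red, green, blue); there is no depth.
- camera_model(name): a dict with "camera_matrix" (3x3 intrinsics, pixels), "camera_from_world" (4x4, takes a point from world to camera coordinates); the wrist camera has in their place "mount" (4x4, takes a point from camera to tool coordinates, whose origin is the TCP and whose axes are the flange's). Camera axes: x right, y up, looking along -z (the intrinsics and any distortion apply to the point x, -y, -z); pixel columns grow to the right and rows downward; lengths in m; the calibration is good to about 2 mm. A picture is of the moment at which its call begins: read the wrist's pose just before it. camera_model takes no time and is no camera call.
- order.hand_in(): hands the job in; it is judged then, once.
The state is a dict: "t": time; "qpos": joint angles; "qd": joint speeds; "effort": joint torques, N m; "eef_pos": TCP position; "eef_rot": TCP orientation; "force": force on the tool from outside, world axes, zero at the start; "wrist_torque": the same for the moment, N m; "width": finger opening in m; "gripper_force": force on a finger pad.
Only numpy, scipy, OpenCV 4.12 (cv2) and the standard library are available. Lean on these libraries where they do the work, as an engineer would, in place of code of your own. Each camera call takes 0.05 s, during which the arm holds its last target. There are 200 camera calls.

## Task

The roofless model house stands loose on a bench turntable. Without touching the house, gently push with a fingertip on one of the turntable's arm pegs and turn it until the house's doorway squarely faces the index post; then push the locking lever all the way over to its stop, and draw the hand clear. Push only, lifting nothing, and leave the things around the turntable where they are.

Things in the scene. Friction and masses are not known exactly. Their poses are not given: they have to be found in the camera images.
- stand: the turntable's fixed foot: grey-painted board 15 mm thick, a disc 230 mm across with one strip running out 200 mm along its -x (carries the index post) and another 220 mm along its -y (carries the locking lever). Origin on the wheel's axis at table height. It does not move.
- wheel: turning wooden disc on the foot: 200 mm across, top 40 mm above the table; origin on the axis at table height. Three steel arms 120 degrees apart reach 142 mm from the axis at 25 to 37 mm height, each with an upright wooden peg near its end. Turns without limit either way with light friction (about 1.5 N at a peg), stops where it is left; the house turns with it.
- peg0 (a point): top centre of the first upright peg on the wheel: 18 mm across, 130 mm from the axis, from 37 to 85 mm above the table; push it sideways along its circle
- peg1 (a point): top centre of the second upright peg on the wheel: 18 mm across, 130 mm from the axis, from 37 to 85 mm above the table; push it sideways along its circle
- peg2 (a point): top centre of the third upright peg on the wheel: 18 mm across, 130 mm from the axis, from 37 to 85 mm above the table; push it sideways along its circle
- house: roofless pale plaster model house, 120 (x) by 100 (y) by 80 mm, 0.7 kg, loose on the wheel within 6 mm of its centre; highest point 124 mm above the table. Origin at the centre of its underside. The doorway is in its -x wall: its -x axis is the way the doorway looks. Its heading has nothing to do with where the arms stand.
- doorstep (a point): top centre of the grey doorstep (20 by 46 mm) outside the doorway, under the dark wooden lintel bar that tops that wall; 70 mm from the house's centre on its -x side
- post (a point): top of the index post, a steel square upright 12 mm thick, 65 mm high, fixed to the foot 180 mm from the wheel's axis on the foot's -x side, 35 mm clear of the pegs as they pass. The doorway faces it when the house's x axis is parallel to the foot's x axis, doorstep on the post's side.
- lock (a joint): angle of the locking lever about its upright pivot, rad: 0 open, 1.3 locked at its stop; it grows anticlockwise seen from above, stays where it is left and takes about 1.5 N at its peg. The lever does not move the wheel and, in this model, does not brake it either.
- lock_peg (a point): top centre of the upright black plastic peg at the lever's free end: 16 mm across, 65 mm from the pivot, from 37 to 85 mm above the table. At lock = 0.65 the lever points straight out along the foot's -y; it starts leaning to the foot's -x side and is pushed over to the +x side
- lock_pivot (a point): top of the lever's pivot, 185 mm from the wheel's axis on the foot's -y side, 42 mm above the table
- cup: white open plaster cup, 80 mm across, 70 mm high, loose bystander; origin at its underside
- bottle: brown closed bottle, 64 mm across, 200 mm high, loose bystander; origin at its underside
- sponge: yellowish block sponge 90 by 65 by 40 mm, loose bystander; origin at its underside
- brush: paint brush lying flat, loose bystander; origin at its underside
There are look-alikes about, which are no part of the job. What is meant by the house is not orange, and is the larger of those in its own colour.

How it is judged:
By the outcome, as a careful person would: the job done as asked, in the order asked, and still so for the second after the job is handed in, with the robot touching nothing.
It also fails if it takes over 58 s, if anything falls off the work surface, if the arm or the gripper's body presses on something with over 40 N, if the wrist force passes 120 N, or if a joint passes its speed limit or range.

## Working session

There is one attempt and no reset: what is moved stays moved. The work goes in short steps, Python scripts to look and compute and a tool call to move; the robot and the scene stay as the last step left them, time stands still between calls to the robot, and variables do not carry over. Pictures are saved under pics/ and viewed, at most 10 in all, crops included, and the job is handed in when it is done.

Besides the shell and the picture viewer there is one more tool, called after "Request:" by a JSON object that holds its "api" and its "payload", one argument or row to a line. jog_arm: Moves the arm, as the interface text tells. Its arguments: {"type":"object","properties":{"deltas":{"type":"array"},"gripper":{"type":"number"},"force":{"type":"number"}},"required":["deltas"]}

```bash
mkdir -p pics
cat > h.py <<'E'
import numpy as np, cv2
from plant import monitor, get_image, camera_model, order, bot
def snap(cam,name):
    im=get_image(cam); cv2.imwrite(f'pics/{name}.png',im[:,:,::-1]); return im
def ray(cam,u,v):
    m=camera_model(cam);K=np.array(m['camera_matrix']);T=np.array(m['camera_from_world'])
    d=np.linalg.inv(K)@[u,v,1]; d=np.array([d[0],-d[1],-d[2]])
    R=T[:3,:3];return -R.T@T[:3,3], R.T@d
def at_z(cam,u,v,z):
    c,d=ray(cam,u,v); return c+d*(z-c[2])/d[2]
def proj(cam,p):
    m=camera_model(cam);K=np.array(m['camera_matrix']);T=np.array(m['camera_from_world'])
    q=T[:3,:3]@np.array(p)+T[:3,3]; q=K@[q[0],-q[1],-q[2]]; return q[:2]/q[2]
E
python3 - <<'E'
from h import *
for c in('top','side'):
    snap(c,c+'0'); m=camera_model(c); print(c,list(m),ray(c,280,210))
print(monitor.get_state())
E
```

```text
top ['camera_matrix', 'camera_from_world'] (array([ 0.34205961, -0.00297585,  1.2456516 ]), array([ 0.20349545, -0.00409427, -0.97918438]))
side ['camera_matrix', 'camera_from_world'] (array([ 0.06188861, -0.51276468,  0.94330954]), array([ 0.46615723,  0.44889539, -0.7624497 ]))
{'t': 0.1, 'qpos': array([ 1.03965170e+00,  1.81478161e-01,  1.60783392e+00,  1.57860414e-05,
        1.35383229e+00, -2.06286425e-01]), 'qd': array([ 0.00102253, -0.00059387, -0.00366235,  0.00231006, -0.00149693,
       -0.00109138]), 'effort': array([-3.33635135e-04, -4.34815156e+01, -3.42700338e+01,  7.03670969e-02,
        3.38704011e-02, -4.99673126e-05]), 'eef_pos': array([0.18326617, 0.54454226, 0.24592962]), 'eef_rot': array([ 1.61717443e-01,  9.86836798e-01, -7.20936783e-04, -2.86821943e-04]), 'force': array([ 0.38952178,  0.08135056, -1.03830337]), 'wrist_torque': array([ 0.029507  , -0.00535898, -0.02980661]), 'gripper_force': 0.0, 'width': 0.08829565575698538}
```

View pics/top0.png

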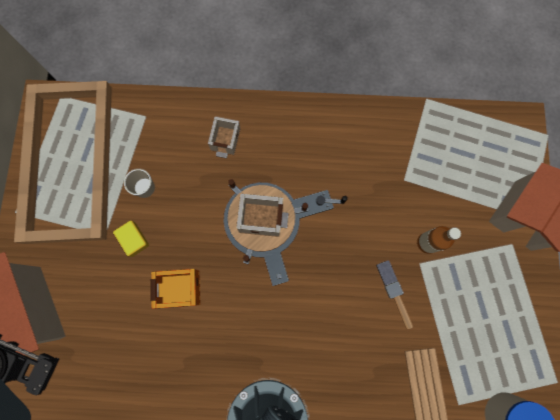

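View pics/side0.png

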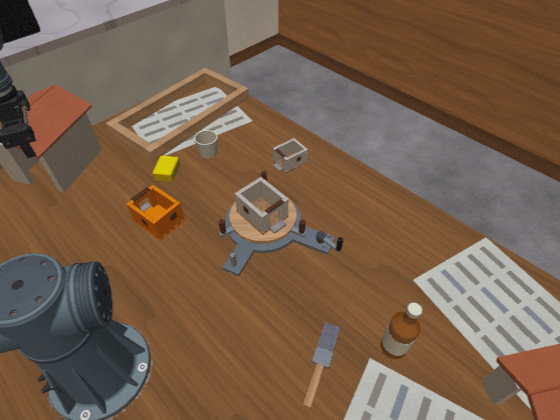

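The top view shows pale houses at (261,215), on the wheel, and at (224,133), smaller. There is also an orange one at (175,288). The house meant is the pale, larger one on the wheel, and I'll confirm that in an enlarged crop. The doorway looks right, the post is towards (272,262), and the lever is at (335,200).

Run:
```python
import cv2
a=cv2.imread('pics/top0.png')[110:290,200:360]
cv2.imwrite('pics/top0c.png',cv2.resize(a,None,fx=3.3,fy=3.3,interpolation=cv2.INTER_CUBIC))
```

```text
(no output)
```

View pics/top0c.png

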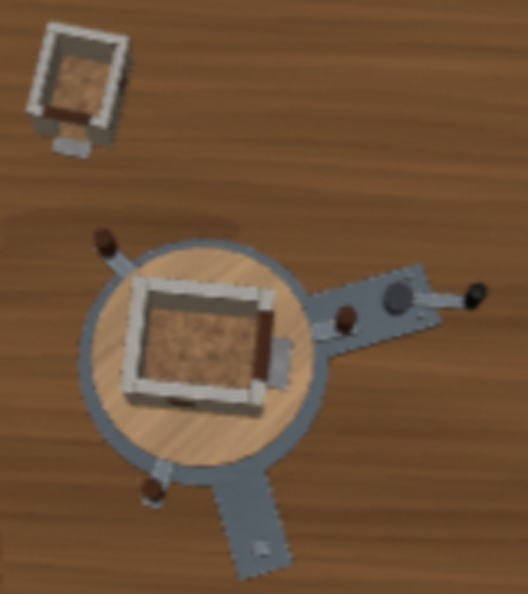

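Confirmed: the house on the wheel (crop 200,345) is pale and clearly larger than the other pale one (80,85). Its lintel (263,345) and doorstep (280,362) face right. Crop positions: pegs (104,237), (346,318) and (152,488), post (262,546), pivot (398,297), lock peg (477,291).

```bash
cat > meas.py <<'E'
from h import *
def c2p(u,v,ox=200,oy=110,s=3.3): return (u+.5)/s+ox-.5,(v+.5)/s+oy-.5
E
python3 - <<'E'
from meas import *
P={}
for n,u,v,z in [('A',104,235,.085),('B',346,315,.085),('C',152,487,.085),('post',262,543,.065),('pivot',398,297,.042),('lock',478,289,.085),('step',281,362,.05),
 ('h_tl',134,278,.12),('h_tr',273,290,.12),('h_bl',124,402,.12),('h_br',262,412,.12),('disc l',91,355,.04),('disc r',315,352,.04),('disc t',205,247,.04),('disc b',205,467,.04)]:
    P[n]=at_z('top',*c2p(u,v),z)[:2]; print(n,P[n].round(4))
A,B,C=P['A'],P['B'],P['C']
M=np.array([A-B,A-C])*2; c=np.linalg.solve(M,[A@A-B@B,A@A-C@C]); print('axis by pegs',c,[np.linalg.norm(p-c) for p in(A,B,C)])
for n in P:
    d=P[n]-c; print(n,np.linalg.norm(d).round(4),np.degrees(np.arctan2(d[1],d[0])).round(1))
print('lever',P['lock']-P['pivot'])
E
```

```text
A [0.6629 0.1376]
B [ 0.6009 -0.0774]
C [0.4443 0.0818]
post [ 0.4029 -0.0134]
pivot [ 0.6294 -0.1265]
lock [ 0.6296 -0.1917]
step [ 0.5632 -0.0233]
h_tl [0.6167 0.1054]
h_tr [ 0.6118 -0.0127]
h_bl [0.5104 0.1068]
h_br [ 0.5074 -0.0081]
disc l [0.5634 0.147 ]
disc r [ 0.5756 -0.0535]
disc t [0.6684 0.0503]
disc b [0.468  0.0395]
axis by pegs [0.5693009  0.04817924] [np.float64(0.1294648434959943), np.float64(0.12946484349599421), np.float64(0.1294648434959944)]
A 0.1295 43.7
B 0.1295 -75.9
C 0.1295 165.0
post 0.1774 -159.7
pivot 0.1848 -71.0
lock 0.2473 -75.9
step 0.0717 -94.8
h_tl 0.0743 50.4
h_tr 0.0743 -55.1
h_bl 0.0831 135.1
h_br 0.0837 -137.7
disc l 0.099 93.4
disc r 0.1019 -86.4
disc t 0.0991 1.2
disc b 0.1017 -175.1
lever [ 0.00020209 -0.06515848]
```

Request:
{"api": "jog_arm", "payload": {
  "deltas": [
    {"tx": 0.08,"ty": -0.14,"az": 0.05},
    {"tx": 0.16,"ty": -0.28,"az": 0.1},
    {"tx": 0.23,"ty": -0.42,"az": 0.15},
    {"tx": 0.3,"ty": -0.56,"az": 0.2},
    {"tx": 0.37,"ty": -0.7,"az": 0.24}
  ],
  "gripper": 1,
  "force": 10
}}

```text
invalid input
```

Request:
{"api": "jog_arm", "payload": {
  "deltas": [
    {"tx": 0.08,"ty": -0.14},
    {"tx": 0.16,"ty": -0.28},
    {"tx": 0.24,"ty": -0.42},
    {"tx": 0.32,"ty": -0.56},
    {"tx": 0.4,"ty": -0.7}
  ]
}}

```text
invalid input
```

Request:
{"api": "jog_arm", "payload": {
  "deltas": [
    {"tx": 0.08,"ty": -0.14,"tz": 0,"ax": 0,"ay": 0,"az": 0.05},
    {"tx": 0.16,"ty": -0.28,"tz": 0,"ax": 0,"ay": 0,"az": 0.1},
    {"tx": 0.23,"ty": -0.42,"tz": 0,"ax": 0,"ay": 0,"az": 0.15},
    {"tx": 0.3,"ty": -0.56,"tz": 0,"ax": 0,"ay": 0,"az": 0.2},
    {"tx": 0.37,"ty": -0.7,"tz": 0,"ax": 0,"ay": 0,"az": 0.24}
  ],
  "gripper": 1,
  "force": 10
}}

```text
t: 0.6
eef_pos: [0.2946, 0.3332, 0.2464]
eef_rot: [-0.028, 1.0, -0.0, -0.0]
force: [0.7, -0.2, -0.5]
width: 0.0501
gripper_force: 0.0
```

Request:
{"api": "jog_arm", "payload": {
  "deltas": [
    {"tx": 0.08,"ty": -0.14,"tz": 0,"ax": 0,"ay": 0,"az": 0},
    {"tx": 0.15,"ty": -0.28,"tz": 0,"ax": 0,"ay": 0,"az": 0},
    {"tx": 0.22,"ty": -0.42,"tz": 0,"ax": 0,"ay": 0,"az": 0},
    {"tx": 0.29,"ty": -0.56,"tz": 0,"ax": 0,"ay": 0,"az": 0},
    {"tx": 0.36,"ty": -0.7,"tz": 0,"ax": 0,"ay": 0,"az": 0}
  ]
}}

```text
t: 1.1
eef_pos: [0.4027, 0.1231, 0.2467]
eef_rot: [-0.026, 1.0, 0.0, 0.0]
force: [0.6, 0.8, -0.1]
width: 0.0106
gripper_force: 0.0
```

Request:
{"api": "jog_arm", "payload": {
  "deltas": [
    {"tx": 0.06,"ty": -0.14,"tz": 0,"ax": 0,"ay": 0,"az": 0},
    {"tx": 0.12,"ty": -0.27,"tz": 0,"ax": 0,"ay": 0,"az": 0},
    {"tx": 0.12,"ty": -0.27,"tz": 0,"ax": 0,"ay": 0,"az": 0}
  ]
}}

```text
t: 1.4
eef_pos: [0.4399, 0.0398, 0.2466]
eef_rot: [-0.023, 1.0, -0.001, 0.0]
force: [-0.2, 0.9, -0.6]
width: 0.0007
gripper_force: 0.0
```

Request:
{"api": "jog_arm", "payload": {
  "deltas": [
    {"tx": 0,"ty": 0,"tz": -0.13,"ax": 0,"ay": 0,"az": 0},
    {"tx": -0.005,"ty": 0.0,"tz": -0.26,"ax": 0,"ay": 0,"az": 0},
    {"tx": -0.008,"ty": 0.003,"tz": -0.38,"ax": 0,"ay": 0,"az": 0},
    {"tx": -0.008,"ty": 0.003,"tz": -0.38,"ax": 0,"ay": 0,"az": 0}
  ]
}}

```text
t: 1.8
eef_pos: [0.4316, 0.0463, 0.1283]
eef_rot: [-0.026, 1.0, 0.001, -0.005]
force: [-1.5, 1.2, 1.1]
width: 0.0002
gripper_force: 0.0
```

Run:
```python
from h import *
a=snap('top','t1')[110:310,180:380]; b=snap('side','s1')[60:300,160:400]
f=lambda a,s:cv2.resize(a[:,:,::-1],(400,400),interpolation=cv2.INTER_CUBIC)
cv2.imwrite('pics/c1.png',np.hstack([f(a,0),f(b,0)]))
print(monitor.get_state()['eef_pos'])
```

```text
[0.43561625 0.04548664 0.13293096]
```

View pics/c1.png

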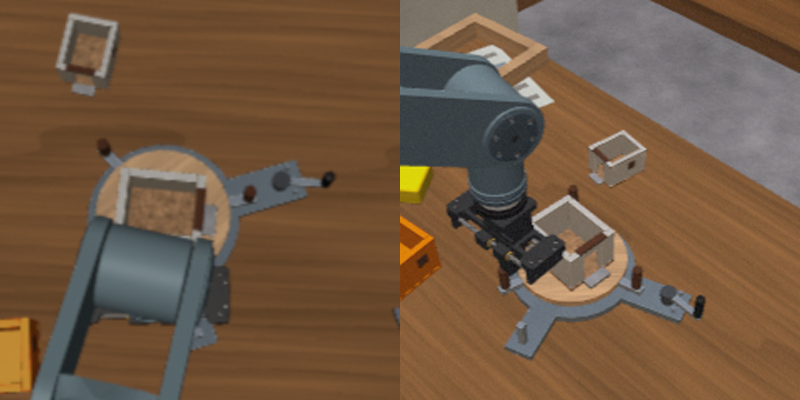

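The right half shows the gripper body above the house rim, with its long side along y, well clear of the house. Next I'll go down and follow the circle.

Request:
{"api": "jog_arm", "payload": {
  "deltas": [
    {"tx": 0,"ty": 0,"tz": -0.1,"ax": 0,"ay": 0,"az": 0},
    {"tx": 0,"ty": 0,"tz": -0.21,"ax": 0,"ay": 0,"az": 0},
    {"tx": 0,"ty": 0,"tz": -0.21,"ax": 0,"ay": 0,"az": 0}
  ]
}}

```text
t: 2.2
eef_pos: [0.4349, 0.0453, 0.0688]
eef_rot: [-0.026, 1.0, 0.0, -0.002]
force: [-1.0, 0.1, 0.7]
width: 0.0006
gripper_force: 0.0
```

```bash
cat > plan.py <<'E'
import numpy as np
def rows(c,R,psis,p0,yaw0,off):
    "groups of 5 rows following a circle; yaw=psi+off; p0,yaw0 commanded start"
    for i in range(0,len(psis),5):
        for s in psis[i:i+5]:
            p=np.array(c)+R*np.array([np.cos(np.radians(s)),np.sin(np.radians(s))])
            print(s,'tx %.3f ty %.3f az %.3f'%(*((p-p0)/.3),(s+off-yaw0)/90))
        p0,yaw0=p,s+off; print(p.round(4),yaw0)
E
python3 -c "
from plan import *
rows((.5693,.0482),.132,[178,175,172,169,166,163,160,157,154,151,148,145,142,139,136,133,130,127,124,121,118.5,116.5,114.5,113,113],np.array([.4356,.0449]),93,-90)"
```

```text
178 tx 0.006 ty 0.026 az -0.056
175 tx 0.007 ty 0.049 az -0.089
172 tx 0.010 ty 0.072 az -0.122
169 tx 0.014 ty 0.095 az -0.156
166 tx 0.019 ty 0.117 az -0.189
[0.4412 0.0801] 76
163 tx 0.006 ty 0.022 az -0.033
160 tx 0.013 ty 0.044 az -0.067
157 tx 0.022 ty 0.065 az -0.100
154 tx 0.031 ty 0.086 az -0.133
151 tx 0.042 ty 0.107 az -0.167
[0.4539 0.1122] 61
148 tx 0.012 ty 0.020 az -0.033
145 tx 0.024 ty 0.039 az -0.067
142 tx 0.038 ty 0.058 az -0.100
139 tx 0.053 ty 0.075 az -0.133
136 tx 0.068 ty 0.092 az -0.167
[0.4743 0.1399] 46
133 tx 0.016 ty 0.016 az -0.033
130 tx 0.034 ty 0.031 az -0.067
127 tx 0.052 ty 0.046 az -0.100
124 tx 0.070 ty 0.059 az -0.133
121 tx 0.090 ty 0.072 az -0.167
[0.5013 0.1613] 31
118.5 tx 0.017 ty 0.010 az -0.028
116.5 tx 0.030 ty 0.017 az -0.050
114.5 tx 0.044 ty 0.023 az -0.072
113 tx 0.055 ty 0.028 az -0.089
113 tx 0.055 ty 0.028 az -0.089
[0.5177 0.1697] 23
```

Request:
{"api": "jog_arm", "payload": {
  "deltas": [
    {"tx": 0.006,"ty": 0.026,"tz": 0,"ax": 0,"ay": 0,"az": -0.056},
    {"tx": 0.007,"ty": 0.049,"tz": 0,"ax": 0,"ay": 0,"az": -0.089},
    {"tx": 0.01,"ty": 0.072,"tz": 0,"ax": 0,"ay": 0,"az": -0.122},
    {"tx": 0.014,"ty": 0.095,"tz": 0,"ax": 0,"ay": 0,"az": -0.156},
    {"tx": 0.019,"ty": 0.117,"tz": 0,"ax": 0,"ay": 0,"az": -0.189}
  ]
}}

```text
t: 2.7
eef_pos: [0.4439, 0.08, 0.0729]
eef_rot: [0.123, 0.992, -0.0, 0.002]
force: [0.8, -1.6, -1.8]
width: 0.0007
gripper_force: 0.9
```

Run:
```python
from h import *
b=snap('top','t2')[110:310,180:380]; a=snap('side','s2')[60:300,160:400]
f=lambda a:cv2.resize(a[:,:,::-1],(400,400),interpolation=cv2.INTER_CUBIC)
cv2.imwrite('pics/c2.png',np.hstack([f(a),f(b)]))
```

```text
(no output)
```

View pics/c2.png

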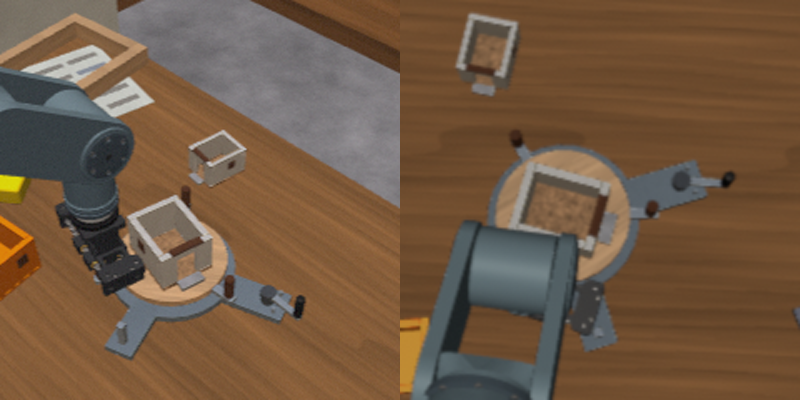

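The side view (left half) shows the wheel turning clockwise with the peg and the house going round with it. The gripper is clear of the house. I'll carry on.

Request:
{"api": "jog_arm", "payload": {
  "deltas": [
    {"tx": 0.006,"ty": 0.022,"tz": 0,"ax": 0,"ay": 0,"az": -0.033},
    {"tx": 0.013,"ty": 0.044,"tz": 0,"ax": 0,"ay": 0,"az": -0.067},
    {"tx": 0.022,"ty": 0.065,"tz": 0,"ax": 0,"ay": 0,"az": -0.1},
    {"tx": 0.031,"ty": 0.086,"tz": 0,"ax": 0,"ay": 0,"az": -0.133},
    {"tx": 0.042,"ty": 0.107,"tz": 0,"ax": 0,"ay": 0,"az": -0.167}
  ]
}}

```text
t: 3.3
eef_pos: [0.4562, 0.1118, 0.0721]
eef_rot: [0.251, 0.968, 0.0, 0.002]
force: [0.5, -2.1, 0.7]
width: 0.0
gripper_force: 1.0
```

Request:
{"api": "jog_arm", "payload": {
  "deltas": [
    {"tx": 0.012,"ty": 0.02,"tz": 0,"ax": 0,"ay": 0,"az": -0.033},
    {"tx": 0.024,"ty": 0.039,"tz": 0,"ax": 0,"ay": 0,"az": -0.067},
    {"tx": 0.038,"ty": 0.058,"tz": 0,"ax": 0,"ay": 0,"az": -0.1},
    {"tx": 0.053,"ty": 0.075,"tz": 0,"ax": 0,"ay": 0,"az": -0.133},
    {"tx": 0.068,"ty": 0.092,"tz": 0,"ax": 0,"ay": 0,"az": -0.167}
  ]
}}

```text
t: 3.8
eef_pos: [0.4763, 0.1394, 0.072]
eef_rot: [0.375, 0.927, 0.0, 0.001]
force: [-1.0, -3.2, -0.1]
width: 0.0002
gripper_force: 1.0
```

Request:
{"api": "jog_arm", "payload": {
  "deltas": [
    {"tx": 0.016,"ty": 0.016,"tz": 0,"ax": 0,"ay": 0,"az": -0.033},
    {"tx": 0.034,"ty": 0.031,"tz": 0,"ax": 0,"ay": 0,"az": -0.067},
    {"tx": 0.052,"ty": 0.046,"tz": 0,"ax": 0,"ay": 0,"az": -0.1},
    {"tx": 0.07,"ty": 0.059,"tz": 0,"ax": 0,"ay": 0,"az": -0.133},
    {"tx": 0.09,"ty": 0.072,"tz": 0,"ax": 0,"ay": 0,"az": -0.167}
  ]
}}

```text
t: 4.3
eef_pos: [0.5029, 0.161, 0.0719]
eef_rot: [0.493, 0.87, 0.0, 0.001]
force: [-1.1, -3.0, -0.3]
width: 0.0003
gripper_force: 1.0
```

Request:
{"api": "jog_arm", "payload": {
  "deltas": [
    {"tx": 0.017,"ty": 0.01,"tz": 0,"ax": 0,"ay": 0,"az": -0.028},
    {"tx": 0.03,"ty": 0.017,"tz": 0,"ax": 0,"ay": 0,"az": -0.05},
    {"tx": 0.044,"ty": 0.023,"tz": 0,"ax": 0,"ay": 0,"az": -0.072},
    {"tx": 0.055,"ty": 0.028,"tz": 0,"ax": 0,"ay": 0,"az": -0.089},
    {"tx": 0.055,"ty": 0.028,"tz": 0,"ax": 0,"ay": 0,"az": -0.089}
  ]
}}

```text
t: 4.8
eef_pos: [0.5196, 0.1697, 0.0712]
eef_rot: [0.553, 0.833, 0.001, 0.001]
force: [-0.1, 0.5, -0.3]
width: 0.0003
gripper_force: 0.0
```

Run:
```python
from h import *
a=snap('top','t3')[150:290,200:340]; b=snap('side','s3')[140:280,190:330]
f=lambda a:cv2.resize(a[:,:,::-1],(400,400),interpolation=cv2.INTER_CUBIC)
cv2.imwrite('pics/c3.png',np.hstack([f(a),f(b)]))
```

```text
(no output)
```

View pics/c3.png

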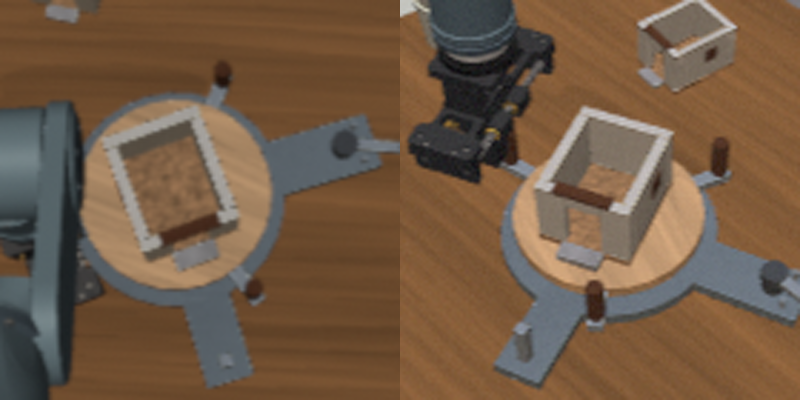

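The house faces the post more nearly now. Left-crop positions: peg tops (222,70) and (255,286), rim corners about (195,109), (105,143), (149,249) and (234,217).

Run:
```python
from meas import *
s=400/140
g=lambda u,v,z:at_z('top',*c2p(u,v,200,150,s),z)[:2]
c=np.array([.5693,.0482]);an=lambda d:np.degrees(np.arctan2(d[1],d[0])).round(2)
print('A',an(g(222,70,.085)-c),'B',an(g(255,286,.085)-c),'post',an(g(227,357,.065)-c),'pivot',an(g(345,143,.042)-c))
tr,tl,bl,br=[g(*q,.12) for q in((195,109),(105,143),(149,249),(234,217))]
print('door heading',an(bl-tl),an(br-tr),'from y',an(tl-tr)+90,an(bl-br)+90, [np.linalg.norm(x).round(3) for x in(bl-tl,br-tr,tl-tr,bl-br)])
```

```text
A -19.97 B -138.87 post -159.73 pivot -71.14
door heading -154.34 -157.86 from y 204.06 203.55 [np.float64(0.113), np.float64(0.114), np.float64(0.094), np.float64(0.087)]
```

```bash
python3 -c "
from plan import *
rows((.5693,.0482),.132,[112,111,110,109.5,109.5],np.array([.5177,.1697]),23,-90)
rows((.5693,.0482),.132,[112,114,118,122,124],np.array([.5252,.1726]),19.5,-90)"
```

```text
112 tx 0.007 ty 0.003 az -0.011
111 tx 0.014 ty 0.006 az -0.022
110 tx 0.022 ty 0.008 az -0.033
109.5 tx 0.025 ty 0.010 az -0.039
109.5 tx 0.025 ty 0.010 az -0.039
[0.5252 0.1726] 19.5
112 tx -0.018 ty -0.007 az 0.028
114 tx -0.032 ty -0.013 az 0.050
118 tx -0.060 ty -0.026 az 0.094
122 tx -0.086 ty -0.042 az 0.139
124 tx -0.099 ty -0.050 az 0.161
[0.4955 0.1576] 34
```

Request:
{"api": "jog_arm", "payload": {
  "deltas": [
    {"tx": 0.007,"ty": 0.003,"tz": 0,"ax": 0,"ay": 0,"az": -0.011},
    {"tx": 0.014,"ty": 0.006,"tz": 0,"ax": 0,"ay": 0,"az": -0.022},
    {"tx": 0.022,"ty": 0.008,"tz": 0,"ax": 0,"ay": 0,"az": -0.033},
    {"tx": 0.025,"ty": 0.01,"tz": 0,"ax": 0,"ay": 0,"az": -0.039},
    {"tx": 0.025,"ty": 0.01,"tz": 0,"ax": 0,"ay": 0,"az": -0.039}
  ]
}}

```text
t: 5.4
eef_pos: [0.526, 0.1727, 0.0697]
eef_rot: [0.578, 0.816, -0.0, 0.0]
force: [-0.6, -0.9, 1.6]
width: 0.0004
gripper_force: 0.3
```

Request:
{"api": "jog_arm", "payload": {
  "deltas": [
    {"tx": -0.018,"ty": -0.007,"tz": 0,"ax": 0,"ay": 0,"az": 0.028},
    {"tx": -0.032,"ty": -0.01,"tz": 0,"ax": 0,"ay": 0,"az": 0.05},
    {"tx": -0.04,"ty": 0.0,"tz": 0.15,"ax": 0,"ay": 0,"az": 0.05},
    {"tx": -0.04,"ty": 0.0,"tz": 0.3,"ax": 0,"ay": 0,"az": 0.05},
    {"tx": -0.04,"ty": 0.0,"tz": 0.45,"ax": 0,"ay": 0,"az": 0.05}
  ]
}}

```text
t: 5.9
eef_pos: [0.5134, 0.1727, 0.2059]
eef_rot: [0.545, 0.838, -0.0, -0.0]
force: [0.6, -0.5, -0.4]
width: 0.0006
gripper_force: 0.0
```

Request:
{"api": "jog_arm", "payload": {
  "deltas": [
    {"tx": -0.1,"ty": 0.12,"tz": 0.1,"ax": 0,"ay": 0,"az": 0},
    {"tx": -0.2,"ty": 0.22,"tz": 0.1,"ax": 0,"ay": 0,"az": 0},
    {"tx": -0.3,"ty": 0.32,"tz": 0.1,"ax": 0,"ay": 0,"az": 0},
    {"tx": -0.4,"ty": 0.42,"tz": 0.1,"ax": 0,"ay": 0,"az": 0},
    {"tx": -0.5,"ty": 0.52,"tz": 0.1,"ax": 0,"ay": 0,"az": 0}
  ]
}}

```text
t: 6.4
eef_pos: [0.3626, 0.3297, 0.235]
eef_rot: [0.546, 0.838, 0.001, 0.0]
force: [-0.6, -0.4, -0.1]
width: 0.0004
gripper_force: 0.0
```

Run:
```python
from h import *
ims=[get_image('top').astype(float) for _ in range(4)]; im=np.mean(ims,0).astype(np.uint8)
cv2.imwrite('pics/t4.png',im[:,:,::-1]); np.save('t4.npy',np.mean(ims,0))
a=im[155:290,220:400,::-1]
cv2.imwrite('pics/c4.png',cv2.resize(a,None,fx=4.4,fy=4.4,interpolation=cv2.INTER_CUBIC))
snap('side','s4'); print(monitor.get_state()['t'])
```

```text
6.65
```

View pics/c4.png

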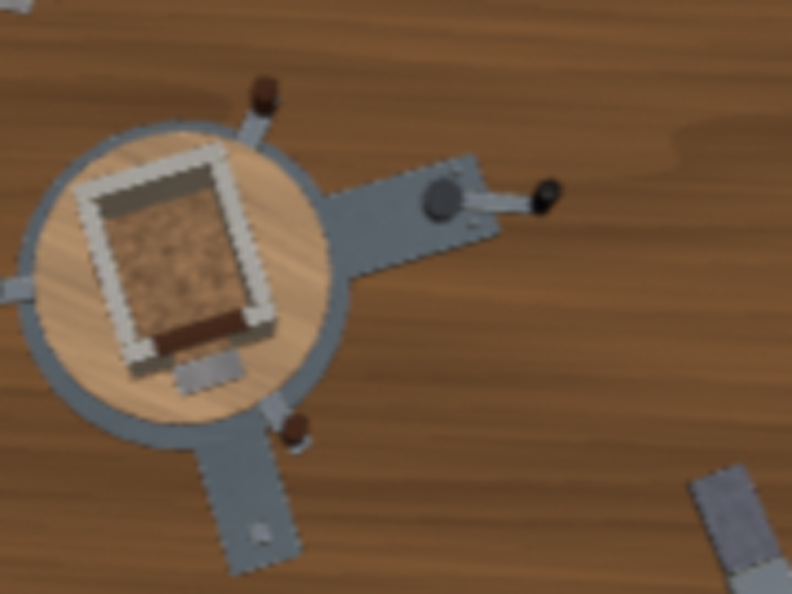

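```bash
cat > ang.py <<'E'
from h import *
S=2500.; O=np.array([.36,-.26])   # px per m, origin of rectified maps
def rect(im,z):
    w=np.array([[.36,-.26],[.72,-.26],[.72,.16],[.36,.16]])
    src=np.float32([proj('top',[*p,z]) for p in w]); dst=np.float32((w-O)*S)
    return cv2.warpPerspective(im.astype(np.float32),cv2.getPerspectiveTransform(src,dst),(900,1050),flags=cv2.INTER_CUBIC)
def house(im):
    r=rect(im,.12); out=[]
    for th in(125,135,145,155):
        m=((r.min(2)>th)).astype(np.uint8)
        yy,xx=np.mgrid[:1050,:900]; m[np.hypot(xx/S+O[0]-.5693,yy/S+O[1]-.0482)>.092]=0
        n,l,st,_=cv2.connectedComponentsWithStats(m); k=1+st[1:,4].argmax()
        p=np.argwhere(l==k)[:,::-1].astype(np.float32)
        (c,(w,h),a)=cv2.minAreaRect(p)
        M=np.cov(p.T); ev,V=np.linalg.eigh(M); d=V[:,1]
        out.append((th,len(p)/S**2*1e4,np.degrees(np.arctan2(d[1],d[0]))%180,a,w/S,h/S,*(np.array(c)/S+O)))
    return out
def edges(im,z,a,b,half=.012,n=40):
    "refine line a-b (world) by max gradient across it; returns angle, mid, rms"
    g=cv2.GaussianBlur(rect(im,z).mean(2),(0,0),4); a,b=map(np.array,(a,b)); t=(b-a)/np.linalg.norm(b-a); nn=np.array([-t[1],t[0]])
    s=np.linspace(-half,half,121); P=[]
    for f in np.linspace(0.05,.95,n):
        q=((a+f*(b-a))[None]+s[:,None]*nn-O)*S
        v=cv2.remap(g,q[None,:,0].astype(np.float32),q[None,:,1].astype(np.float32),1)[0]
        P.append(a+f*(b-a)+s[np.abs(np.gradient(v)).argmax()]*nn)
    P=np.float32(P); vx,vy,x0,y0=cv2.fitLine(P,cv2.DIST_HUBER,0,.01,.01).ravel()
    r=(P-[x0,y0])@[-vy,vx]; return np.degrees(np.arctan2(vy,vx))%180,(x0,y0),np.std(r)
E
python3 - <<'E'
from ang import *
im=np.load('t4.npy')
for o in house(im): print(np.round(o,3))
q=lambda u,v,z:at_z('top',(u+.5)/4.4+220-.5,(v+.5)/4.4+155-.5,z)[:2]
for a,b in [((202,465),(229,565)),((271,450),(297,540)),((338,196),(465,158)),((355,276),(490,235))]:
    print(edges(im,.015,q(*a,.015),q(*b,.015)))
for a,b in [((95,230),(128,345)),((232,180),(268,300)),((90,185),(210,150))]: print('house',edges(im,.12,q(*a,.12),q(*b,.12)))
c=np.array([.5693,.0482]);an=lambda d:np.degrees(np.arctan2(d[1],d[0])).round(2)
print('B',an(q(264,87,.085)-c),'?',an(q(295,424,.085)-c),'post',an(q(261,530,.065)-c),'pivot',an(q(443,200,.042)-c),'step',an(q(209,372,.05)-c), q(547,188,.085), q(443,200,.042))
E
```

```text
[1.25000e+02 3.60740e+01 1.12501e+02 2.01710e+01 1.20000e-01 1.02000e-01
 5.69000e-01 5.00000e-02]
[1.35000e+02 3.12540e+01 1.08478e+02 2.01910e+01 1.19000e-01 1.01000e-01
 5.69000e-01 5.00000e-02]
[1.4500e+02 2.5291e+01 9.8679e+01 2.0136e+01 1.1800e-01 9.9000e-02
 5.6900e-01 5.0000e-02]
[1.5500e+02 4.2460e+00 2.0298e+01 1.9933e+01 9.3000e-02 9.0000e-03
 5.5300e-01 9.1000e-02]
(np.float32(19.498955), (np.float32(0.41023892), np.float32(0.018353676)), np.float32(0.0005672268))
(np.float32(19.313631), (np.float32(0.42803264), np.float32(-0.028416736)), np.float32(0.0025881396))
(np.float32(109.04835), (np.float32(0.6528844), np.float32(-0.101459734)), np.float32(0.0046232636))
(np.float32(109.27717), (np.float32(0.5962621), np.float32(-0.119195506)), np.float32(0.0003546278))
house (np.float32(20.301266), (np.float32(0.5398596), np.float32(0.080424264)), np.float32(0.0022024852))
house (np.float32(20.645353), (np.float32(0.5816125), np.float32(0.014124899)), np.float32(0.00037092005))
house (np.float32(109.98455), (np.float32(0.6123721), np.float32(0.07056757)), np.float32(0.0002964816))
B -22.74 ? -142.0 post -160.01 pivot -71.42 step -161.28 [ 0.62914671 -0.19007072] [ 0.62808822 -0.1266862 ]
```

House yaw measures 20.2°, with a fitted rim of 119x101 mm as expected. Foot yaw is 19.3°, so the doorway is within about 1° of the post. Next the lever: pivot (0.629,-0.1265), peg (0.629,-0.191).

Request:
{"api": "jog_arm", "payload": {
  "deltas": [
    {"tx": 0.06,"ty": -0.14,"tz": 0,"ax": 0,"ay": 0,"az": -0.05},
    {"tx": 0.12,"ty": -0.28,"tz": 0,"ax": 0,"ay": 0,"az": -0.1},
    {"tx": 0.18,"ty": -0.42,"tz": 0,"ax": 0,"ay": 0,"az": -0.15},
    {"tx": 0.24,"ty": -0.56,"tz": 0,"ax": 0,"ay": 0,"az": -0.2},
    {"tx": 0.3,"ty": -0.7,"tz": 0,"ax": 0,"ay": 0,"az": -0.267}
  ]
}}

```text
t: 7.15
eef_pos: [0.455, 0.1153, 0.2349]
eef_rot: [0.71, 0.704, 0.0, 0.0]
force: [0.7, 1.0, 0.3]
width: 0.0005
gripper_force: 0.0
```

Request:
{"api": "jog_arm", "payload": {
  "deltas": [
    {"tx": 0.06,"ty": -0.14,"tz": 0,"ax": 0,"ay": 0,"az": 0},
    {"tx": 0.12,"ty": -0.28,"tz": 0,"ax": 0,"ay": 0,"az": 0},
    {"tx": 0.18,"ty": -0.42,"tz": 0,"ax": 0,"ay": 0,"az": 0},
    {"tx": 0.24,"ty": -0.56,"tz": 0,"ax": 0,"ay": 0,"az": 0},
    {"tx": 0.3,"ty": -0.7,"tz": 0,"ax": 0,"ay": 0,"az": 0}
  ]
}}

```text
t: 7.65
eef_pos: [0.5442, -0.0954, 0.2346]
eef_rot: [0.709, 0.705, -0.0, 0.0]
force: [0.3, 0.9, 0.6]
width: 0.0005
gripper_force: 0.0
```

Request:
{"api": "jog_arm", "payload": {
  "deltas": [
    {"tx": 0.06,"ty": -0.14,"tz": 0,"ax": 0,"ay": 0,"az": 0},
    {"tx": 0.12,"ty": -0.28,"tz": 0,"ax": 0,"ay": 0,"az": 0},
    {"tx": 0.154,"ty": -0.34,"tz": 0,"ax": 0,"ay": 0,"az": 0},
    {"tx": 0.154,"ty": -0.34,"tz": -0.1,"ax": 0,"ay": 0,"az": 0},
    {"tx": 0.154,"ty": -0.34,"tz": -0.2,"ax": 0,"ay": 0,"az": 0}
  ]
}}

```text
t: 8.15
eef_pos: [0.5903, -0.1972, 0.1745]
eef_rot: [0.71, 0.705, 0.0, 0.001]
force: [0.1, -0.2, -0.5]
width: 0.0006
gripper_force: 0.0
```

Run:
```python
from h import *
from plan import *
s=monitor.get_state();print(s['t'],s['eef_pos'],s['eef_rot'],s['force'])
# tool angle about pivot = lambda-20.8, yaw = lambda+90 = psi+110.8
L=np.r_[-88:-32:4,-33.5,-32,-31,-31]
rows((.629,-.1265),.0717,list((L-20.8).round(1)),np.array([.5895,-.1935]),0,110.8)
```

```text
8.15 [ 0.59034675 -0.19721313  0.17445967] [7.09561200e-01 7.04642668e-01 2.24266090e-04 1.25032432e-03] [ 0.12873626 -0.17405405 -0.45165638]
-108.8 tx 0.055 ty -0.003 az 0.022
-104.8 tx 0.071 ty -0.008 az 0.067
-100.8 tx 0.087 ty -0.011 az 0.111
-96.8 tx 0.103 ty -0.014 az 0.156
-92.8 tx 0.120 ty -0.015 az 0.200
[ 0.6255 -0.1981] 18.0
-88.8 tx 0.017 ty -0.000 az 0.044
-84.8 tx 0.033 ty 0.001 az 0.089
-80.8 tx 0.050 ty 0.003 az 0.133
-76.8 tx 0.066 ty 0.006 az 0.178
-72.8 tx 0.082 ty 0.010 az 0.222
[ 0.6502 -0.195 ] 38.0
-68.8 tx 0.016 ty 0.005 az 0.044
-64.8 tx 0.031 ty 0.012 az 0.089
-60.8 tx 0.046 ty 0.020 az 0.133
-56.8 tx 0.060 ty 0.028 az 0.178
-54.3 tx 0.069 ty 0.034 az 0.206
[ 0.6708 -0.1847] 56.5
-52.8 tx 0.005 ty 0.004 az 0.017
-51.8 tx 0.008 ty 0.006 az 0.028
-51.8 tx 0.008 ty 0.006 az 0.028
[ 0.6733 -0.1828] 59.0
```

Request:
{"api": "jog_arm", "payload": {
  "deltas": [
    {"tx": 0,"ty": 0,"tz": -0.12,"ax": 0,"ay": 0,"az": 0},
    {"tx": 0,"ty": 0,"tz": -0.24,"ax": 0,"ay": 0,"az": 0},
    {"tx": 0,"ty": 0,"tz": -0.35,"ax": 0,"ay": 0,"az": 0},
    {"tx": 0,"ty": 0,"tz": -0.35,"ax": 0,"ay": 0,"az": 0}
  ]
}}

```text
t: 8.55
eef_pos: [0.5859, -0.1935, 0.0641]
eef_rot: [0.709, 0.705, -0.002, -0.005]
force: [0.3, -0.0, -0.8]
width: 0.0005
gripper_force: 0.0
```

Request:
{"api": "jog_arm", "payload": {
  "deltas": [
    {"tx": 0.055,"ty": -0.003,"tz": 0,"ax": 0,"ay": 0,"az": 0.022},
    {"tx": 0.071,"ty": -0.008,"tz": 0,"ax": 0,"ay": 0,"az": 0.067},
    {"tx": 0.087,"ty": -0.011,"tz": 0,"ax": 0,"ay": 0,"az": 0.111},
    {"tx": 0.103,"ty": -0.014,"tz": 0,"ax": 0,"ay": 0,"az": 0.156},
    {"tx": 0.12,"ty": -0.015,"tz": 0,"ax": 0,"ay": 0,"az": 0.2}
  ]
}}

```text
t: 9.05
eef_pos: [0.6261, -0.1998, 0.0713]
eef_rot: [0.588, 0.809, -0.0, 0.0]
force: [-1.2, -0.8, -1.7]
width: 0.0005
gripper_force: 0.8
```

Request:
{"api": "jog_arm", "payload": {
  "deltas": [
    {"tx": 0.017,"ty": 0,"tz": 0,"ax": 0,"ay": 0,"az": 0.044},
    {"tx": 0.033,"ty": 0.001,"tz": 0,"ax": 0,"ay": 0,"az": 0.089},
    {"tx": 0.05,"ty": 0.003,"tz": 0,"ax": 0,"ay": 0,"az": 0.133},
    {"tx": 0.066,"ty": 0.006,"tz": 0,"ax": 0,"ay": 0,"az": 0.178},
    {"tx": 0.082,"ty": 0.01,"tz": 0,"ax": 0,"ay": 0,"az": 0.222}
  ]
}}

```text
t: 9.55
eef_pos: [0.6508, -0.1968, 0.0714]
eef_rot: [0.439, 0.898, -0.0, 0.0]
force: [-1.2, -0.2, -0.5]
width: 0.0001
gripper_force: 0.8
```

Request:
{"api": "jog_arm", "payload": {
  "deltas": [
    {"tx": 0.016,"ty": 0.005,"tz": 0,"ax": 0,"ay": 0,"az": 0.044},
    {"tx": 0.031,"ty": 0.012,"tz": 0,"ax": 0,"ay": 0,"az": 0.089},
    {"tx": 0.046,"ty": 0.02,"tz": 0,"ax": 0,"ay": 0,"az": 0.133},
    {"tx": 0.06,"ty": 0.028,"tz": 0,"ax": 0,"ay": 0,"az": 0.178},
    {"tx": 0.069,"ty": 0.034,"tz": 0,"ax": 0,"ay": 0,"az": 0.206}
  ]
}}

```text
t: 10.05
eef_pos: [0.6717, -0.1867, 0.0716]
eef_rot: [0.289, 0.957, -0.0, 0.001]
force: [-0.7, -2.0, -0.1]
width: 0.0003
gripper_force: 0.7
```

Request:
{"api": "jog_arm", "payload": {
  "deltas": [
    {"tx": 0.003,"ty": 0.002,"tz": 0,"ax": 0,"ay": 0,"az": 0.01},
    {"tx": 0.005,"ty": 0.004,"tz": 0,"ax": 0,"ay": 0,"az": 0.017},
    {"tx": 0.008,"ty": 0.006,"tz": 0,"ax": 0,"ay": 0,"az": 0.028},
    {"tx": 0.008,"ty": 0.006,"tz": 0,"ax": 0,"ay": 0,"az": 0.028}
  ]
}}

```text
t: 10.45
eef_pos: [0.6744, -0.1841, 0.071]
eef_rot: [0.268, 0.963, -0.001, 0.001]
force: [-0.6, -3.5, 3.4]
width: 0.0004
gripper_force: 2.0
```

Request:
{"api": "jog_arm", "payload": {
  "deltas": [
    {"tx": 0.002,"ty": 0.003,"tz": 0,"ax": 0,"ay": 0,"az": 0},
    {"tx": 0.003,"ty": 0.006,"tz": 0,"ax": 0,"ay": 0,"az": 0},
    {"tx": 0.003,"ty": 0.006,"tz": 0,"ax": 0,"ay": 0,"az": 0}
  ]
}}

```text
t: 10.75
eef_pos: [0.6746, -0.1838, 0.071]
eef_rot: [0.269, 0.963, -0.002, 0.001]
force: [-4.8, -9.3, 5.3]
width: 0.0007
gripper_force: 5.3
```

Request:
{"api": "jog_arm", "payload": {
  "deltas": [
    {"tx": -0.02,"ty": -0.035,"tz": 0,"ax": 0,"ay": 0,"az": 0},
    {"tx": -0.05,"ty": -0.086,"tz": 0,"ax": 0,"ay": 0,"az": 0},
    {"tx": -0.05,"ty": -0.086,"tz": 0.15,"ax": 0,"ay": 0,"az": 0},
    {"tx": -0.05,"ty": -0.086,"tz": 0.3,"ax": 0,"ay": 0,"az": 0},
    {"tx": -0.05,"ty": -0.086,"tz": 0.45,"ax": 0,"ay": 0,"az": 0}
  ]
}}

```text
t: 11.25
eef_pos: [0.6583, -0.2073, 0.2051]
eef_rot: [0.269, 0.963, 0.001, -0.001]
force: [1.1, 0.4, 0.0]
width: 0.0005
gripper_force: 0.0
```

Request:
{"api": "jog_arm", "payload": {
  "deltas": [
    {"tx": -0.13,"ty": -0.03,"tz": 0.1,"ax": 0,"ay": 0,"az": 0},
    {"tx": -0.27,"ty": -0.06,"tz": 0.15,"ax": 0,"ay": 0,"az": 0},
    {"tx": -0.4,"ty": -0.09,"tz": 0.15,"ax": 0,"ay": 0,"az": 0},
    {"tx": -0.54,"ty": -0.12,"tz": 0.15,"ax": 0,"ay": 0,"az": 0},
    {"tx": -0.68,"ty": -0.15,"tz": 0.15,"ax": 0,"ay": 0,"az": 0}
  ]
}}

```text
t: 11.75
eef_pos: [0.4533, -0.2519, 0.2492]
eef_rot: [0.268, 0.963, 0.0, -0.0]
force: [-0.9, -1.1, -0.2]
width: 0.0005
gripper_force: 0.0
```

Run:
```python
from ang import *
im=np.mean([get_image('top').astype(float) for _ in range(4)],0); np.save('t5.npy',im)
for o in house(im)[:3]: print(np.round(o,3))
f=cv2.resize(im[150:290,210:350,::-1].astype(np.uint8),(400,400),interpolation=cv2.INTER_CUBIC)
s=snap('side','s5')[60:300,160:400,::-1]
cv2.imwrite('pics/c5.png',np.hstack([f,cv2.resize(s,(400,400),interpolation=cv2.INTER_CUBIC)]))
q=lambda u,v,z:at_z('top',(u+.5)/4.4+220-.5,(v+.5)/4.4+155-.5,z)[:2]
for a,b in [((202,465),(229,565)),((271,470),(297,540)),((350,192),(460,160)),((355,276),(490,235))]:
    print(edges(im,.015,q(*a,.015),q(*b,.015),.007))
print(monitor.get_state()['t'],monitor.get_state()['eef_pos'])
```

```text
[1.2500e+02 3.5701e+01 1.1592e+02 2.0136e+01 1.2000e-01 1.0200e-01
 5.6900e-01 5.0000e-02]
[1.35000e+02 3.08220e+01 1.09403e+02 2.02830e+01 1.19000e-01 1.01000e-01
 5.69000e-01 5.00000e-02]
[1.45000e+02 1.61940e+01 1.67518e+02 2.02830e+01 1.18000e-01 9.90000e-02
 5.69000e-01 5.00000e-02]
(np.float32(19.485136), (np.float32(0.41102523), np.float32(0.018493554)), np.float32(0.0005362463))
(np.float32(19.787794), (np.float32(0.41768107), np.float32(-0.032032464)), np.float32(0.00062697066))
(np.float32(107.497765), (np.float32(0.65268695), np.float32(-0.10391178)), np.float32(0.0031007756))
(np.float32(109.22347), (np.float32(0.59737676), np.float32(-0.12263483)), np.float32(0.00039006348))
12.0 [ 0.45558798 -0.2521742   0.24983776]
```

View pics/c5.png

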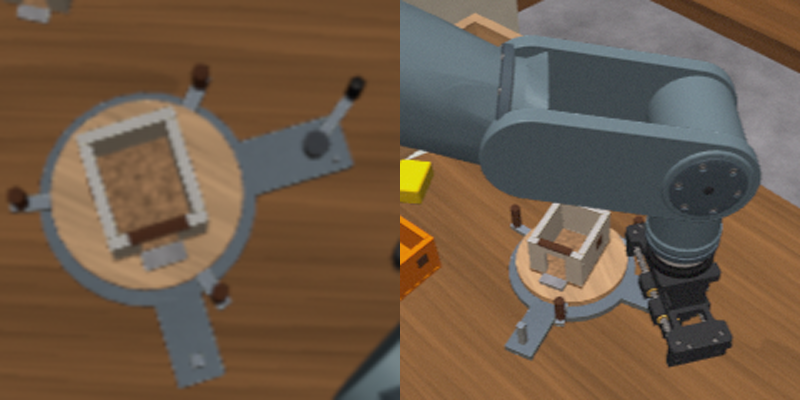

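The house squarely faces the post and the lever is over on its far side: pivot (316,143), peg (357,82). I'll check its angle.

Run:
```python
from meas import *
g=lambda u,v,z:at_z('top',*c2p(u,v,210,150,400/140),z)[:2]
for pu,pv in((356,82),(358,80)):
    d=g(pu,pv,.085)-g(316,143,.042); a=np.degrees(np.arctan2(d[1],d[0])); print(np.linalg.norm(d),a,'lock',.65+np.radians(a+70.6))
```

```text
0.06541324985402626 -32.0851398563439 lock 1.3222111204519351
0.068351353262387 -32.520443288359765 lock 1.3146136423180268
```

The lever reads about 1.31 rad, which is its stop (1.3). The hand is clear and the house is aligned to within about 1°.

```bash
python3 -c "
from plant import order
print(order.hand_in())"
```

```text
the job is handed in; nothing more can be done
None
```

I turned the house's doorway to within about 1° of squarely facing the index post, pushed the locking lever to its stop (about 1.31 rad measured, stop at 1.3), drew the hand clear, and handed the job in at about 12 s.

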